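# Hang the rinse basket in the tub

## Robot

A 6-joint arm with a two-finger parallel gripper is mounted at the origin on a cart in front of the work surface, level with it; the furniture and walls round the work are solid. World frame = base frame: x ahead of the robot, y to its left, z up, the work surface at z = 0. Lengths are in m, angles in degrees, forces in N, time in s.
With the tool pointing down it reaches from about 0.35 to 0.875 m from the base axis. Payload 4.2 kg.
Tool frame: the origin (TCP) lies between the finger pads; the fingertips stand 19 mm ahead of it and the grasp point (between the pads) is the TCP; z points along the fingers, y is the line along which they close (so a half turn about z gives the same grasp; the last joint's range is limited). The gripper opens to 87 mm and grips with 3 to 60 N. Pads are 19 mm wide; open, the fingers measure 117 mm over their backs; the gripper's body (75 mm by 190 mm) begins 51 mm behind the grasp point.
Start: joints at [88.957, 22.042, 0.453, 0, -68.411, -14.817], TCP at [0.171, 0.601, 0.242] pointing down, gripper open.
Joint ranges: [-179.83, 179.83], [-69.29, 118.12], [-61.27, 80.66], [-181.25, 117.63], [-171.15, -9.14], [-177.46, 177.46]. Speed limits (degrees/s): [159.86, 159.86, 180, 180, 180, 180].

## Interface

Orientations are given as a 3x3 rotation matrix whose columns are the frame's x, y, z axes.
In Python, from station import r gives the robot as it stands.
- The arm moves only by the tool drive_tool, never from a script. Its argument "steps" is one flat list of numbers, 7 for each row, row after row: the turn, a rotation vector about the tool's x, y, z in rad, then the shift along the tool's x, y, z in m, then the opening, from 0 (shut) to 1 (fully open). A call has 1 to 10 rows; each row shifts and turns the commanded pose from where the row before left it, along the tool's axes as they then stand; what a row does not reach is not made up. A row lasts 1/12 s, in which the tool goes at most 41.7 mm and 7.16 degrees, less where a joint would pass 70% of its speed; a pose out of reach is approached as far as the arm can. A call is refused whole if a number of a shift passes 0.0417 or a number of a turn 0.125, either way. A call with a gripper value outside its range is refused whole. The fingers move at their own pace and stop on an object; the grip force is fixed at half the most. Time passes only in rows, so rows that do not move let the fingers close. It gives the time, the measured TCP pose, the force, the opening and the grip force at its end, in the units of the state.
- r.sense(): the state, without advancing time (a new reading comes with each control period).
- r.capture(name): name is "scene" or "top"; returns the picture (400x640x3 uint8, blue, green, red); there is no depth.
- r.camera_params(name): a dict with "camera_matrix" (3x3 intrinsics, pixels), "k1" (the pictures are not rectified: a ray, as slopes to the right and down, at radius r is drawn at 1 + k1 r^2 times it, then the intrinsics apply), "extrinsics" (4x4, takes a point from world to camera coordinates). Camera axes: x right, y down, z forward; pixel columns grow to the right and rows downward; lengths in m; the calibration is good to about 2 mm. A picture is of the moment at which its call begins. camera_params takes no time and is no camera call.
- r.finish_job(): hands the job in; it is judged then, once.
The state is a dict: "time_s": time; "joints": joint angles; "joint_velocities": joint speeds; "effort": joint torques, N m; "tcp_pos": TCP position; "ee_rot": TCP orientation; "wrist_force": force on the tool from outside, world axes, zero at the start; "moment": the same for the moment, N m; "gripper_width": opening from 0.0 (shut) to 1.0 (fully open); "gripper_force": force on a finger pad.
Only numpy, scipy, OpenCV 4.12 (cv2) and the standard library are available. Lean on these libraries where they do the work, as an engineer would, in place of code of your own. Each camera call takes 0.05 s, during which the arm holds its last target. There are 200 camera calls.

## Task

Hang the yellow-handled basket inside the white rinse tub: hook its bent lip over any side of the tub's blue rim, so that the basket hangs upright within the tub, clear of its floor. Leave the tub and the black-handled basket where they stand.

Things in the scene. Friction and masses are not known exactly. Their poses are not given: they have to be found in the camera images.
- yellow_basket_handle (a point): centre of the yellow grip bar of the basket to hang, 102 mm above its underside. The bar runs along the basket's y (64 mm long, 12 mm thick along x, 16 mm high), right over the basket's middle on two flat straps; both its x sides are free to grip. Axes are the basket's: x points away from the lip, z up.
- yellow_basket_centre (a point): centre of the body of the same basket, half-way up: 30 mm above its underside, 72 mm below the grip bar's centre; same axes. Slotted aluminium basket, 50 (x) x 60 (y) x 60 (z) mm, 0.15 kg, loose, standing upright on the table.
- yellow_basket_lip (a point): top of the slot under the same basket's yellow bent lip, at -35 mm along x from the grip bar's centre and 45 mm below it; same axes. The slot is 20 mm wide along x (basket wall on +x, turned-down leg on -x), 50 mm long along y, open below. The leg reaches 18 mm below this point, then a foot flares 8 mm outwards, to 26 mm below. Seated on a rim, this point lies at the rim's top.
- black_basket_centre (a point): the same body centre of the other basket, alike in shape and size but with black grip bar and black lip; to be left alone. Either basket may stand on the left.
- rinse_tub: open white tub with blue rim, 150 (x) x 220 (y) mm, 95 mm high, 2 kg, loose. Origin: centre of its underside; x across its short width, away from the robot within 15 degrees; y along its length, z up. Floor 4 mm thick. Rim 8 mm thick and high, its middle at x = +-73 and y = +-108 mm; walls below it 4 mm thick. Basket seated: its underside is 38 mm above the tub's underside.
Things that resemble listed ones, but are neither listed nor needed, are in the scene too. What is shaped like the part that bears yellow_basket_handle but pink is not meant.

How it is judged:
By the outcome, as a careful person would: the job done as asked, in the order asked, and still so for the second after the job is handed in, with the robot touching nothing.
It also fails if it takes over 35 s, if anything falls off the work surface, if the arm or the gripper's body presses on something with over 40 N, if the wrist force passes 120 N, or if a joint passes its speed limit or range.

## Working session

There is one attempt and no reset: what is moved stays moved. The work goes in short steps, Python scripts to look and compute and a tool call to move; the robot and the scene stay as the last step left them, time stands still between calls to the robot, and variables do not carry over. Pictures are saved under pics/ and viewed, at most 10 in all, crops included, and the job is handed in when it is done.

Besides the shell and the picture viewer there is one more tool, called as name(argument=value, ...), one argument or row to a line, values as JSON. drive_tool: Moves the arm, as the interface text tells. Its arguments: {"type":"object","properties":{"steps":{"type":"array"}},"required":["steps"]}

```bash
mkdir -p pics; python3 - <<'E'
from station import r
import cv2,numpy as np
for n in("scene","top"):
    cv2.imwrite(f"pics/{n}0.png",r.capture(n)); p=r.camera_params(n); print(n,p)
s=r.sense(); print(s["time_s"],s["tcp_pos"],s["ee_rot"])
E
```

```text
scene {'camera_matrix': array([[455.11273503,   0.        , 325.77700253],
       [  0.        , 455.11273503, 196.62063354],
       [  0.        ,   0.        ,   1.        ]]), 'k1': -0.06458391197879379, 'extrinsics': array([[ 0.86711611, -0.49781276, -0.01709138, -0.41827043],
       [-0.29881886, -0.4924329 , -0.81744549,  0.25153007],
       [ 0.39851844,  0.71392738, -0.57575234,  0.82864157],
       [ 0.        ,  0.        ,  0.        ,  1.        ]])}
top {'camera_matrix': array([[485.77634339,   0.        , 315.90229205],
       [  0.        , 485.77634339, 201.47267823],
       [  0.        ,   0.        ,   1.        ]]), 'k1': -0.047215665059335596, 'extrinsics': array([[-0.02297896, -0.99969544, -0.0089998 ,  0.05228616],
       [-0.98301444,  0.02423329, -0.18192127,  0.50566744],
       [ 0.18208396,  0.00466657, -0.98327191,  1.08702108],
       [ 0.        ,  0.        ,  0.        ,  1.        ]])}
0.1 [0.17064639 0.6007373  0.24059182] [[ 9.61898742e-01 -2.73405620e-01 -4.20338295e-04]
 [-2.73405923e-01 -9.61896943e-01 -1.86319567e-03]
 [ 1.05086046e-04  1.90712855e-03 -9.99998176e-01]]
```

View pics/scene0.png

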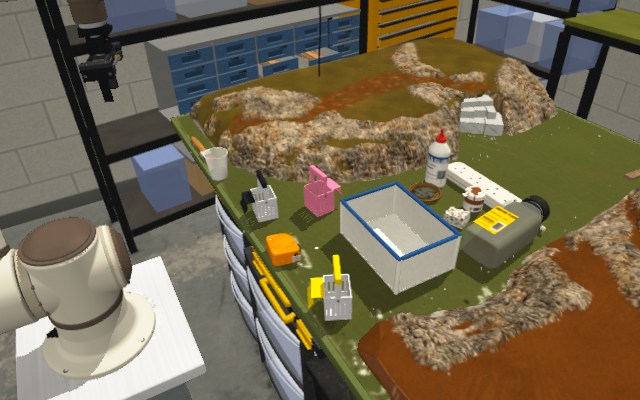

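View pics/top0.png

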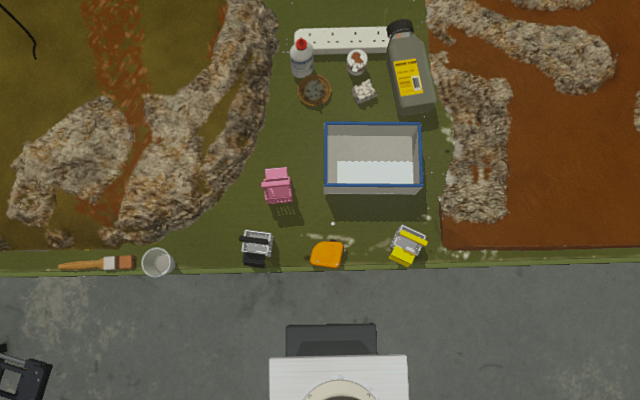

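The scene view shows the yellow basket at about (337,290) and the tub at about (400,235). In the top view the basket is at (408,242), with its lip toward the robot, and the tub is at (373,157). Next I'll enlarge both.

```bash
python3 - <<'E'
import cv2,numpy as np
t=cv2.imread("pics/top0.png");s=cv2.imread("pics/scene0.png")
cv2.imwrite("pics/tc.png",cv2.resize(t[110:280,310:440],None,fx=3.5,fy=3.5,interpolation=cv2.INTER_CUBIC))
a=cv2.resize(s[170:330,300:470],None,fx=3.5,fy=3.5,interpolation=cv2.INTER_CUBIC)
cv2.imwrite("pics/sc.png",a)
E
```

```text
(no output)
```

View pics/tc.png

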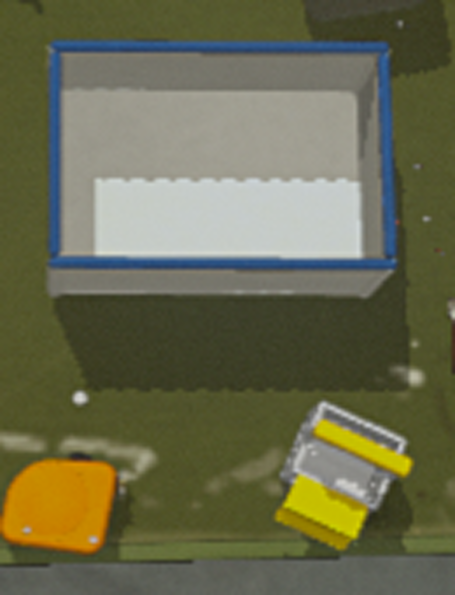

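View pics/sc.png

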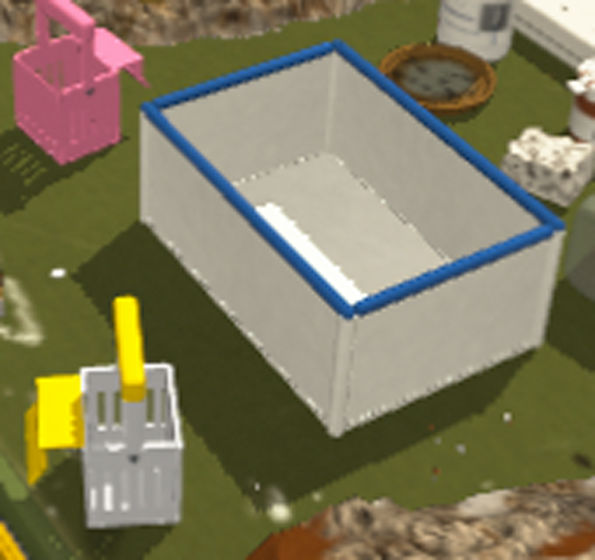

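```bash
cat > h.py <<'E'
from station import r
import cv2,numpy as np
def ray(n,px):
    p=r.camera_params(n);K=p["camera_matrix"];E=p["extrinsics"]
    u=cv2.undistortPoints(np.array([[px]],float),K,np.array([p["k1"],0,0,0.]))[0,0]
    R=E[:3,:3];return -R.T@E[:3,3],R.T@np.array([u[0],u[1],1])
def atz(n,px,z):
    c,d=ray(n,px);return c+d*(z-c[2])/d[2]
def tri(a,b):
    (c,d),(e,f)=ray("top",a),ray("scene",b)
    t=np.linalg.lstsq(np.c_[d,-f],e-c,rcond=None)[0];P,Q=c+t[0]*d,e+t[1]*f
    return (P+Q)/2,np.linalg.norm(P-Q)
def proj(n,P):
    p=r.camera_params(n);E=p["extrinsics"]
    return cv2.projectPoints(np.array(P,float).reshape(-1,3),E[:3,:3],E[:3,3],p["camera_matrix"],np.array([p["k1"],0,0,0.]))[0][:,0]
E
python3 - <<'E'
from h import *
T=lambda u,v:(310+u/3.5-.4,110+v/3.5-.4)
S=lambda u,v:(300+u/3.5-.4,170+v/3.5-.4)
np.set_printoptions(precision=4,suppress=True)
for n,q in dict(L=(319,427),R=(410,464)).items(): print("bar",n,atz("top",T(*q),.11))
for q in ((125,299),(133,380)): print("bar scene",atz("scene",S(*q),.11))
for q in ((54,260),(391,263),(384,47),(54,47)): print("rim",atz("top",T(*q),.095))
for q in ((149,105),(351,311),(558,226),(336,45)): print("rim scene",atz("scene",S(*q),.095))
E
```

```text
bar L [ 0.4238 -0.1431  0.11  ]
bar R [ 0.3994 -0.1983  0.11  ]
bar scene [ 0.4217 -0.1444  0.11  ]
bar scene [ 0.395  -0.1968  0.11  ]
rim [0.5375 0.0186 0.095 ]
rim [ 0.5302 -0.1977  0.095 ]
rim [ 0.6757 -0.2025  0.095 ]
rim [0.681  0.0148 0.095 ]
rim scene [0.5346 0.0154 0.095 ]
rim scene [ 0.5279 -0.2001  0.095 ]
rim scene [ 0.6707 -0.2048  0.095 ]
rim scene [0.6758 0.0095 0.095 ]
```

drive_tool(
  steps=[0,0,0.07,0.036,0.017,0,1,0,0,0.07,0.036,0.017,0,1,0,0,0.07,0.036,0.017,0,1,0,0,0.07,0.036,0.017,0,1,0,0,0.07,0.036,0.017,0,1,0,0,0.07,0.036,0.017,0,1,0,0,0.07,0.036,0.017,0,1,0,0,0.07,0.036,0.017,0,1,0,0,0.07,0.036,0.017,0,1,0,0,0.07,0.036,0.017,0,1],
)

```text
time_s: 0.93
tcp_pos: [0.3709, 0.2641, 0.2412]
ee_rot: [[0.557, -0.831, -0.0], [-0.831, -0.557, -0.001], [0.0, 0.001, -1.0]]
wrist_force: [0.6, -0.2, 0.0]
gripper_width: 1.004
gripper_force: 0.0
```

drive_tool(
  steps=[0,0,0.079,0.035,0,0,1,0,0,0.079,0.035,0,0,1,0,0,0.079,0.035,0,0,1,0,0,0.079,0.035,0,0,1,0,0,0.079,0.035,0,0,1,0,0,0.079,0.035,0,0,1,0,0,0.079,0.035,0,0,1,0,0,0.079,0.035,0,0,1,0,0,0.079,0.035,0,0,1,0,0,0.079,0.035,0,0,1],
)

```text
time_s: 1.77
tcp_pos: [0.4509, -0.0669, 0.2412]
ee_rot: [[-0.199, -0.98, -0.001], [-0.98, 0.199, -0.0], [0.0, 0.001, -1.0]]
wrist_force: [1.1, -0.4, 0.3]
gripper_width: 0.999
gripper_force: 0.0
```

drive_tool(
  steps=[0,0,0.079,0.035,0,0,1,0,0,0.079,0.035,0,0,1,0,0,0.079,0.035,0,0,1,0,0,0,0,0,0,1,0,0,0,0,0,0,1],
)

```text
time_s: 2.18
tcp_pos: [0.4218, -0.1674, 0.2412]
ee_rot: [[-0.423, -0.906, -0.001], [-0.906, 0.423, 0.0], [0.0, 0.001, -1.0]]
wrist_force: [0.4, 0.3, 0.5]
gripper_width: 1.003
gripper_force: 0.0
```

```bash
python3 - <<'E'
from h import *
np.set_printoptions(precision=4,suppress=True)
s=r.sense(); R=np.array(s["ee_rot"]);p=np.array(s["tcp_pos"]);print(p,R,s["joints"])
print("tool shift to bar",R.T@(np.array([.410,-.1705,.102])-p), np.degrees(np.arctan2(R[1,1],R[0,1])))
t=r.capture("top");s=r.capture("scene")
a=cv2.resize(s[170:340,280:420],None,fx=3.5,fy=3.5,interpolation=cv2.INTER_CUBIC)
b=cv2.resize(t[170:340,340:470],None,fx=3.5,fy=3.5,interpolation=cv2.INTER_CUBIC)
cv2.imwrite("pics/c1.png",b if 0 else np.hstack([a[:595],b[:595]])[:, :800])
E
```

```text
[ 0.4218 -0.1674  0.2412] [[-0.4227 -0.9063 -0.0008]
 [-0.9063  0.4227  0.0002]
 [ 0.0001  0.0008 -1.    ]] [ -1.0409   5.1526 -22.3097  -0.015  -62.5811 -23.9572]
tool shift to bar [0.0078 0.0093 0.1392] 154.9950136073256
```

View pics/c1.png

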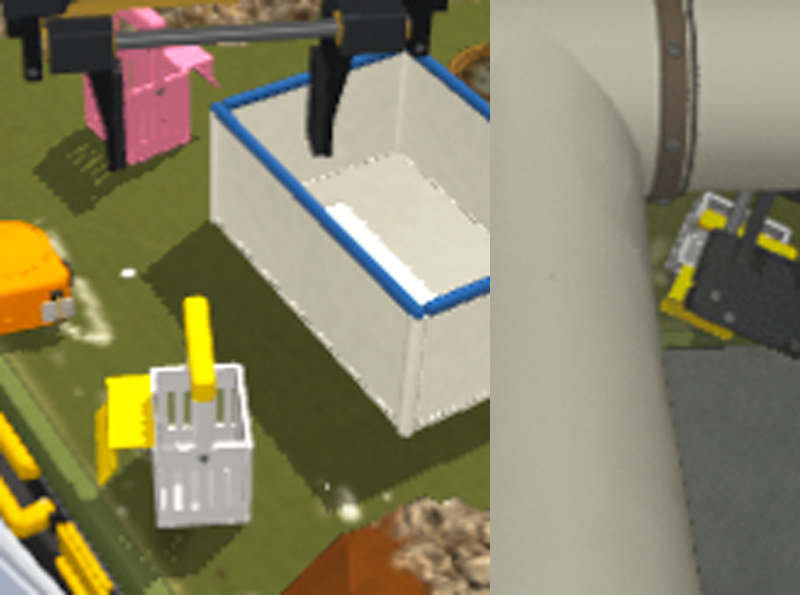

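The left part shows the yellow bar at crop (200,345), undisturbed, with the fingers straddling it above. Correct the position, go down and close.

drive_tool(
  steps=[0,0,0,0.008,0.009,0.02,1,0,0,0,0,0,0.034,1,0,0,0,0,0,0.034,1,0,0,0,0,0,0.034,1,0,0,0,0,0,0.016,1,0,0,0,0,0,0,1,0,0,0,0,0,0,0.5,0,0,0,0,0,0,0.2,0,0,0,0,0,0,0,0,0,0,0,0,0,0],
)

```text
time_s: 3.12
tcp_pos: [0.4124, -0.1694, 0.105]
ee_rot: [[-0.419, -0.908, 0.003], [-0.908, 0.419, -0.0], [-0.001, -0.003, -1.0]]
wrist_force: [-0.1, 0.0, 1.2]
gripper_width: 0.782
gripper_force: 0.0
```

drive_tool(
  steps=[0,0,0,0,0,0,0,0,0,0,0,0,0,0,0,0,0,0,0,0,0,0,0,0,0,0,0,0,0,0,0,0,0,0,0],
)

```text
time_s: 3.53
tcp_pos: [0.4112, -0.1697, 0.1036]
ee_rot: [[-0.42, -0.908, 0.0], [-0.908, 0.42, -0.0], [-0.0, -0.0, -1.0]]
wrist_force: [0.6, 0.6, -0.6]
gripper_width: 0.401
gripper_force: 0.0
```

drive_tool(
  steps=[0,0,0,0,0,0,0,0,0,0,0,0,0,0,0,0,0,0,0,0,0,0,0,0,0,0,0,0,0,0,0,0,0,0,0,0,0,0,0,0,0,0,0,0,0,0,0,0,0],
)

```text
time_s: 4.12
tcp_pos: [0.4111, -0.1696, 0.1034]
ee_rot: [[-0.42, -0.908, -0.0], [-0.908, 0.42, 0.0], [0.0, 0.0, -1.0]]
wrist_force: [-0.2, 0.3, -1.2]
gripper_width: 0.135
gripper_force: 29.8
```

drive_tool(
  steps=[0,0,0,0,0,-0.01,0,0,0,0,0,0,-0.02,0,0,0,-0.05,0,0,-0.025,0,0,0,-0.05,0,0,-0.025,0,0,0,-0.05,0,0,-0.025,0,0,0,-0.05,0,0,-0.02,0,0,0,-0.05,0,0,0,0,0,0,-0.05,0,0,0,0,0,0,-0.05,0,0,0,0,0,0,-0.05,0,0,0,0],
)

```text
time_s: 4.95
tcp_pos: [0.4109, -0.1695, 0.2285]
ee_rot: [[-0.031, -1.0, -0.0], [-1.0, 0.031, 0.0], [-0.0, 0.0, -1.0]]
wrist_force: [-0.2, -0.1, -1.2]
gripper_width: 0.133
gripper_force: 29.8
```

drive_tool(
  steps=[0,0,0,0,0,0,0,0,0,0,-0.008,-0.015,0,0,0,0,0,-0.01,-0.025,0,0,0,0,0,-0.01,-0.025,0,0,0,0,0,-0.01,-0.025,0,0,0,0,0,-0.01,-0.025,0,0,0,0,0,-0.008,-0.02,0,0,0,0,0,-0.006,-0.015,0,0,0,0,0,0,0,0,0,0,0,0,0,0,0,0],
)

```text
time_s: 5.78
tcp_pos: [0.5638, -0.1119, 0.2275]
ee_rot: [[-0.033, -0.999, -0.002], [-0.999, 0.033, 0.0], [0.0, 0.002, -1.0]]
wrist_force: [0.1, -0.2, -0.9]
gripper_width: 0.136
gripper_force: 29.8
```

```bash
python3 - <<'E'
from h import *
np.set_printoptions(precision=4,suppress=True)
s=r.sense(); R=np.array(s["ee_rot"]);p=np.array(s["tcp_pos"]);print(p,np.degrees(np.arctan2(R[1,1],R[0,1])),s["gripper_force"])
s=r.capture("scene")
cv2.imwrite("pics/c2.png",cv2.resize(s[100:300,310:490],None,fx=3,fy=3,interpolation=cv2.INTER_CUBIC))
E
```

```text
[ 0.5638 -0.1119  0.2275] 178.09854592147028 29.819425167515874
```

View pics/c2.png

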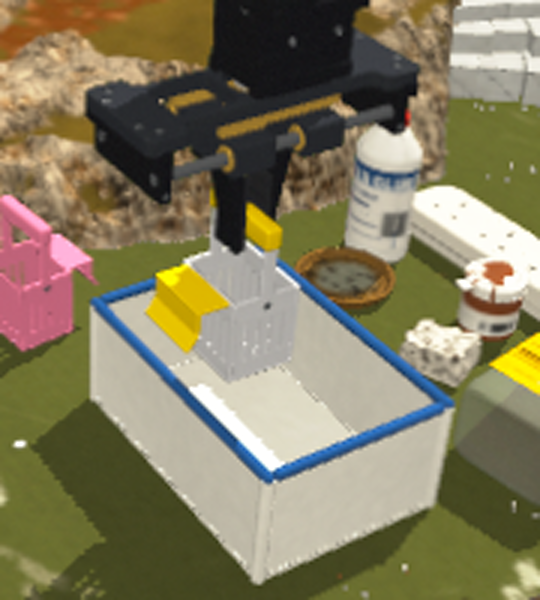

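The basket hangs upright in the gripper. The lip is at crop (185,300), above the near rim. I'll shift it 3 mm and lower it to just above engagement.

drive_tool(
  steps=[0,0,0,0,-0.003,0.01,0,0,0,0,0,0,0.015,0,0,0,0,0,0,0.015,0,0,0,0,0,0,0.005,0,0,0,0,0,0,0,0,0,0,0,0,0,0,0],
)

```text
time_s: 6.33
tcp_pos: [0.5661, -0.113, 0.1837]
ee_rot: [[-0.033, -0.999, 0.0], [-0.999, 0.033, -0.0], [0.0, -0.0, -1.0]]
wrist_force: [-0.3, 0.1, -0.6]
gripper_width: 0.136
gripper_force: 29.8
```

```bash
python3 - <<'E'
from h import *
np.set_printoptions(precision=4,suppress=True)
s=r.sense(); R=np.array(s["ee_rot"]);p=np.array(s["tcp_pos"]);print(p,s["wrist_force"])
im=r.capture("scene")
bx,by=-R[:,1],-R[:,0]; bz=np.array([0,0,1.]); bar=p-[0,0,.0014]
P=lambda x,y,z:bar+x*bx+y*by+z*bz
f=8; u0,v0=340,170
o=cv2.resize(im[v0:v0+75,u0:u0+90],None,fx=f,fy=f,interpolation=cv2.INTER_CUBIC)
pts=[P(-.046,.025,-.045),P(-.046,-.025,-.045),P(-.046,-.025,-.063),P(-.054,-.025,-.071),P(-.025,-.03,-.042),P(.025,-.03,-.042)]
rim=[[.5315+d+.0325e0*(y+.11),y,.095] for d in(-.004,.004) for y in np.linspace(-.19,0,12)]
for q,c in((pts,(255,0,255)),(rim,(0,0,255))):
    for a in proj("scene",q): cv2.circle(o,tuple(int(t) for t in (a-[u0,v0]+.5)*f),3,c,-1)
cv2.imwrite("pics/c3.png",o)
E
```

```text
[ 0.5661 -0.113   0.1837] [-0.2686  0.0779 -0.634 ]
```

View pics/c3.png

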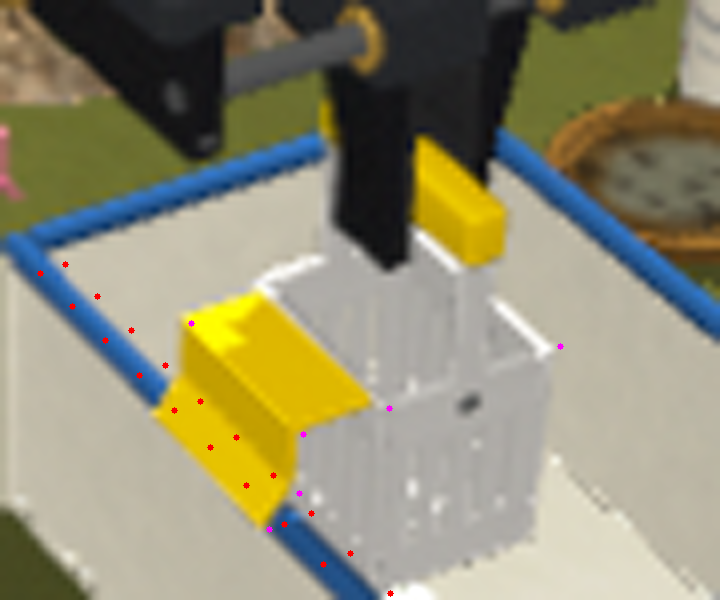

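The predicted basket and rim points (magenta and red) are both off by the same ~2 mm. Relative to each other they agree to about 1 mm, which is inside the ±6 mm play. Lowering.

drive_tool(
  steps=[0,0,0,0,0,0.006,0,0,0,0,0,0,0.006,0,0,0,0,0,0,0.006,0,0,0,0,0,0,0.006,0,0,0,0,0,0,0.006,0,0,0,0,0,0,0,0],
)

```text
time_s: 6.88
tcp_pos: [0.5651, -0.1126, 0.1517]
ee_rot: [[-0.033, -0.999, -0.003], [-0.999, 0.033, 0.0], [-0.0, 0.003, -1.0]]
wrist_force: [-0.4, 0.5, -1.1]
gripper_width: 0.13
gripper_force: 29.8
```

drive_tool(
  steps=[0,0,0,0,0,0.003,0,0,0,0,0,0,0.003,0,0,0,0,0,0,0.002,0,0,0,0,0,0,0,0,0,0,0,0,0,0,0],
)

```text
time_s: 7.3
tcp_pos: [0.5662, -0.1127, 0.1456]
ee_rot: [[-0.033, -0.999, 0.0], [-0.999, 0.033, -0.0], [0.0, -0.0, -1.0]]
wrist_force: [-0.2, -0.3, -1.1]
gripper_width: 0.138
gripper_force: 29.8
```

drive_tool(
  steps=[0,0,0,0,0,0.002,0,0,0,0,0,0,0.001,0,0,0,0,0,0,0.001,0,0,0,0,0,0,0,0,0,0,0,0,0,0,0],
)

```text
time_s: 7.72
tcp_pos: [0.5662, -0.1127, 0.1415]
ee_rot: [[-0.033, -0.999, -0.0], [-0.999, 0.033, -0.0], [0.0, 0.0, -1.0]]
wrist_force: [0.5, 0.0, -0.6]
gripper_width: 0.134
gripper_force: 29.8
```

```bash
python3 - <<'E'
from h import *
im=r.capture("scene"); print(r.sense()["wrist_force"],r.sense()["tcp_pos"])
cv2.imwrite("pics/c4.png",cv2.resize(im[165:285,330:470],None,fx=5,fy=5,interpolation=cv2.INTER_CUBIC))
E
```

```text
[-0.63442296  0.56443126 -2.06555459] [ 0.5661999  -0.11269396  0.14157729]
```

View pics/c4.png

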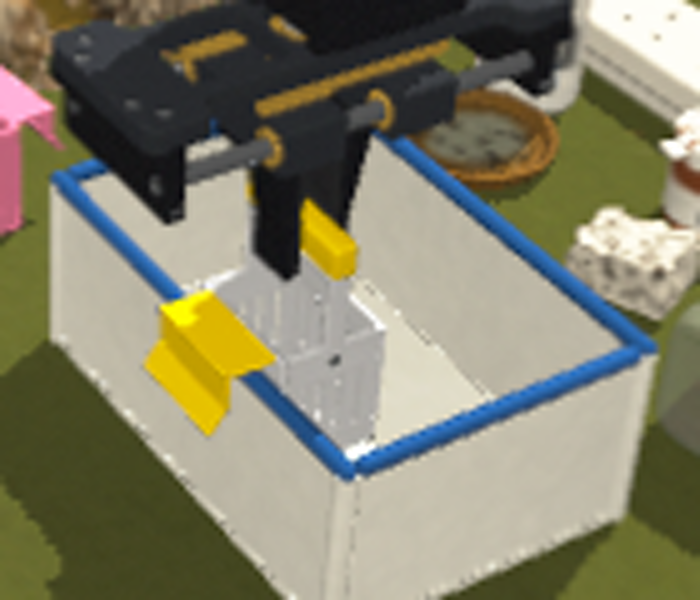

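The lip straddles the near rim at crop (215,335), with the leg outside and the body inside the tub. I'll lower to first contact, then release.

drive_tool(
  steps=[0,0,0,0,0,0.001,0,0,0,0,0,0,0,0,0,0,0,0,0,0,0],
)

```text
time_s: 8.02
tcp_pos: [0.5665, -0.1127, 0.141]
ee_rot: [[-0.033, -0.999, 0.001], [-0.999, 0.033, -0.0], [0.0, -0.001, -1.0]]
wrist_force: [-0.5, 0.1, 1.3]
gripper_width: 0.131
gripper_force: 29.8
```

drive_tool(
  steps=[0,0,0,0,0,0,0.2,0,0,0,0,0,0,0.25,0,0,0,0,0,0,0.4,0,0,0,0,0,0,0.6,0,0,0,0,0,0,0.8,0,0,0,0,0,0,0.8,0,0,0,0,0,0,0.8,0,0,0,0,0,0,0.8,0,0,0,0,0,0,0.8,0,0,0,0,0,0,0.8],
)

```text
time_s: 8.85
tcp_pos: [0.5661, -0.1127, 0.1406]
ee_rot: [[-0.033, -0.999, -0.0], [-0.999, 0.033, -0.0], [0.0, 0.0, -1.0]]
wrist_force: [-0.3, 0.5, 0.8]
gripper_width: 0.751
gripper_force: 0.0
```

drive_tool(
  steps=[0,0,0,0,0,-0.01,0.8,0,0,0,0,0,-0.02,0.8,0,0,0,0,0,-0.03,0.8,0,0,0,0,0,-0.03,0.8,0,0,0,0,0,-0.03,0.8,0,0,0,0,0,-0.02,0.8,0,0,0,0,0,0,0.8,0,0,0,0,0,0,0.8],
)

```text
time_s: 9.52
tcp_pos: [0.5666, -0.1126, 0.2827]
ee_rot: [[-0.033, -0.999, 0.004], [-0.999, 0.033, 0.0], [-0.001, -0.004, -1.0]]
wrist_force: [-0.2, 0.0, -1.2]
gripper_width: 0.802
gripper_force: 0.0
```

```bash
python3 - <<'E'
from h import *
im=r.capture("scene"); print(r.sense()["wrist_force"],r.sense()["tcp_pos"])
cv2.imwrite("pics/c5.png",cv2.resize(im[140:300,310:490],None,fx=3.5,fy=3.5,interpolation=cv2.INTER_CUBIC))
E
```

```text
[ 0.4468076   0.61821733 -0.4329614 ] [ 0.56585269 -0.11252025  0.28096692]
```

View pics/c5.png

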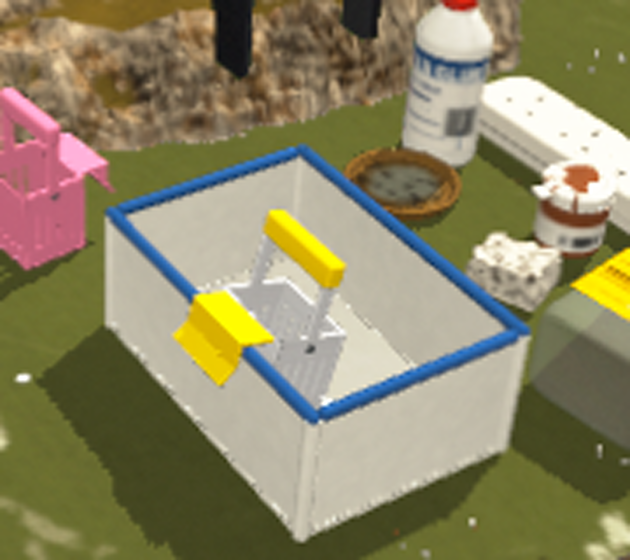

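The basket hangs inside the tub with its lip over the near rim at crop (225,325). The gripper is clear and the tub hasn't moved.

```bash
python3 -c "
from station import r
print(r.finish_job())"
```

```text
the job is handed in; nothing more can be done
None
```

The yellow-handled basket now hangs inside the tub with its lip hooked over the near rim, the gripper was well clear, and the job is handed in at about 9.6 s; the hand-in call returned no verdict.

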